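Seat a taper arbor in a drill chuck

ROBOT

A 6-joint arm with a two-finger parallel gripper is mounted at the origin on the work surface. World frame = base frame: x ahead of the robot, y to its left, z up, the work surface at z = 0. Lengths are in m, angles in rad, forces in N, time in s.
With the tool pointing down it reaches from about 0.425 to 1.125 m from the base axis. Payload 14.9 kg.
Tool frame: the origin (TCP) lies at the very end of the fingers, on their centre line; the grasp point (between the pads) lies 19 mm behind it (arm.grip_point_offset is the z of the grasp point in the tool frame, in m); z points along the fingers, y is the line along which they close (so a half turn about z gives the same grasp; the last joint's range is limited). The gripper opens to 91 mm and grips with 3 to 60 N. Pads are 32 mm wide; open, the fingers measure 118 mm over their backs; the gripper's body (76 mm by 178 mm) begins 60 mm behind the grasp point.
Start: joints at [1.134, 0.379, 1.734, -0, 1.028, -0.033], TCP at [0.275, 0.644, 0.214] pointing down, gripper open.
Joint ranges: [-2.77, 2.77], [-0.74, 2.19], [0, 2.66], [-1.06, 4.2], [0.31, 2.87], [-3.08, 3.08]. Speed limits (rad/s): [1.89, 1.89, 2.39, 3.14, 3.14, 3.14].

INTERFACE

Orientations are given as a unit quaternion [x, y, z, w].
In Python, from station import arm gives the robot as it stands.
- The arm moves only by the shell command python3 -m creep 'ROWS' [FORCE]. ROWS is JSON, a list of rows, each an object of numbers: "claw": the opening, from -1 (shut) to 1 (fully open); "x", "y", "z": the shift along the tool's x, y, z each as a share of 150 mm, from -1 to 1; "rx", "ry", "rz": the turn, a rotation vector about the tool's x, y, z each as a share of 1.5 rad, from -1 to 1. In form: [{"claw": .., "x": .., "y": .., "z": .., "rx": .., "ry": .., "rz": ..}, ...]. A call has 1 to 12 rows; each row is the pose to reach, as a shift and turn from the pose commanded when the call began, along the tool's axes at that moment; what a row does not reach only later rows make up. A row lasts 1/12 s, in which the tool goes at most 41.7 mm and 7.16 degrees, less where a joint would pass 70% of its speed; a pose out of reach is approached as far as the arm can. A call with a number of a shift or a turn outside -1 to 1 is refused whole. A call with a gripper value outside its range is refused whole. The fingers move at their own pace and stop on an object; FORCE is the grip in N (left out, the last holds). Time passes only in rows, so rows that repeat a pose let the fingers close. It gives the time, the measured TCP pose, the force, the opening and the grip force at its end, in the units of the state.
- arm.get_state(): the state, without advancing time (a new reading comes with each control period).
- arm.grab_frame(name): name is "side" or "top" or "wrist"; returns a dict with "img" (420x560x3 uint8, blue, green, red), "z_map" (420x560 float32, m along the optical axis (not along the pixel's ray), 0 where there is no reading), "vfov" (degrees; the focal length in pixels is half the picture's height over the tangent of half this angle, whatever the lens; pixels are square), "cx", "cy" (the principal point, pixels), "extrinsics" (4x4, takes a point from camera to world coordinates). Camera axes: x right, y up, looking along -z (the intrinsics and any distortion apply to the point x, -y, -z); pixel columns grow to the right and rows downward; lengths in m; the calibration is good to about 2 mm. A picture is of the moment at which its call begins.
- arm.hand_in(): hands the job in; it is judged then, once.
The state is a dict: "time_s": time; "q": joint angles; "qvel": joint speeds; "joint_torque": joint torques, N m; "position": TCP position; "tool_rot": TCP orientation; "wrist_force": force on the tool from outside, world axes, zero at the start; "ft_torque": the same for the moment, N m; "width": opening from 0.0 (shut) to 1.0 (fully open); "grip_force": force on a finger pad.
Only numpy, scipy, OpenCV 4.12 (cv2) and the standard library are available. Lean on these libraries where they do the work, as an engineer would, in place of code of your own. Each camera call takes 0.05 s, during which the arm holds its last target. There are 200 camera calls.

TASK

The drill chuck is clamped in the vise with its tapered socket up. Take the thicker arbor from the wooden rack, set its short nose in the socket and let go, then tap it down with the end of the brass bar, firmly but never with more than 30 N, until it goes no deeper and its taper alone holds it. Stand the bar upright on the bench again and leave everything else where it is.

Things in the scene. Friction and masses are not known exactly. Their poses are not given: they have to be found in the camera images.
- arbor_mid (a point): the thicker of two steel arbors, 106 mm long, 0.18 kg, upright in a hole of the wooden rack with its collar resting on the rack's top. Upward: short tapered nose 30 mm, collar 8 mm high and 21 mm wide, then a slim taper shank 68 mm long, 17.8 mm wide at the collar and 14.6 mm at its flat top. This point is its centre, on its axis, 53 mm from either end; z runs up the axis
- arbor_collar (a point): point on the same arbor's axis at the underside of its collar, 30 mm above the nose's tip. The nose is 11 mm wide at its chamfered tip, 14 mm just above it and 16 mm under the collar
- chuck_mouth (a point): centre of the mouth of the chuck's tapered socket, in its level back face 108 to 117 mm above the bench; 18 mm wide at the lip, 15.5 mm just inside, tapered like the nose. Laid in, the nose stops with the collar's underside 4 to 9 mm above this face: the fit differs, so depth does not tell. Taps sink it about 1 mm per 12 N and it stays; after one or two taps of 17 to 23 N it grips and is home
- bar_mid (a point): brass drift bar, a plain cylinder of diameter 30 mm and 110 mm length, 0.62 kg, standing upright on the bench. This point is its centre, 55 mm above its lower end. Either flat end may be used to tap on the arbor's flat top
- rack: hardwood rack, a block 64 mm (its x) by 190 mm (its y), 46 mm high, fixed to the bench, with three holes in a row along its y axis at -60, 0 and +60 mm; origin under its centre. The two arbors stand in two of the holes, either way round
- thin_arbor: the thinner arbor, 94 mm long, shank diameter 12 mm narrowing to 9 mm; it does not belong to this chuck and stays in the rack. Origin at its nose's tip
- heel_a: stacked-leather heel block, 58 x 56 mm, 52 mm high, standing on the bench; leave it. Origin under its centre
- heel_b: stacked-leather heel block, 58 x 56 mm, 44 mm high; leave it. Origin under its centre
- sole_a: moulded plywood shoe sole, 230 x 78 mm, 24 mm high, lying on the bench; leave it. Origin under its centre, x towards the toe
- chuck_key: T-shaped chuck key, 90 x 80 mm, 17 mm high, lying on the bench; leave it. Origin under its centre
- drill: twist drill 117 mm long, diameter 10 mm, lying along its x; leave it. Origin under its centre
- oil_can: clear oil bottle, diameter 52 mm, 115 mm high; leave it. Origin under its centre
- hammer: small hammer 250 mm long, lying along its x; leave it. Origin under its centre
- vise: grey drill vise fixed to the bench on a plywood packing board 240 x 130 mm; vise 215 x 84 mm, its jaws 72 to 81 mm above the bench. Between the jaws stands the steel drill chuck, 46 mm in diameter, its socket upward. Origin under the chuck's axis on the packing board; x runs along the vise, away from the screw handle

How it is judged:
On the way, in this order (a step that is already met when the one before it is completed fails the run):
1. the arbor stands in the chuck's socket, let go (z of arbor_collar in the frame of chuck_mouth below 0.012 m and horizontal distance between arbor_collar and chuck_mouth below 0.003 m and contact force between the fingers and arbor below 0.1 N), for 0.2 s.
2. the bar taps on the arbor standing in the socket (contact force between bar and arbor above 6 N and z of arbor_collar in the frame of chuck_mouth below 0.012 m).
At the end, for the whole second after the job is handed in: the arbor is upright in the socket, axis within 2 mm of the socket's, collar under 12 mm above the face, and its taper grips: arbor and chuck press on each other with over 28 N summed over their contacts (by weight: 20); the bar stands upright and still on the bench; the thin arbor is in the rack (contact force between arbor and vise above 28 N and z of arbor_collar in the frame of chuck_mouth below 0.012 m and horizontal distance between arbor_collar and chuck_mouth below 0.002 m and angle between each of arbor_mid, bar_mid's own z axis and vertical below 0.05 rad and height (world z) of bar_mid below 0.058 m and linear speed of bar below 0.01 m/s and horizontal distance between thin_arbor and rack below 0.075 m); the robot touches nothing.
It fails at once if the bar pushes on the arbor with more than 30 N (contact force between bar and arbor above 30 N).
It fails at once if a bystander is moved by more than 30 mm (distance of any of thin_arbor, heel_a, heel_b, sole_a, chuck_key, drill, oil_can, hammer from where it was at the start of the episode above 0.03 m).
It also fails if it takes over 61 s, if anything falls off the work surface, if the arm or the gripper's body presses on something with over 40 N, if the wrist force passes 120 N, or if a joint passes its speed limit or range.

## Working session

There is one attempt and no reset: what is moved stays moved. The work goes in short steps, Python scripts to look and compute and a shell command to move; the robot and the scene stay as the last step left them, time stands still between calls to the robot, and variables do not carry over. Pictures are saved under pics/ and viewed, at most 10 in all, crops included, and the job is handed in when it is done.

```bash
mkdir -p pics; ls; cat > h.py <<'E'
import numpy as np,cv2,pickle
from station import arm
from scipy.spatial.transform import Rotation as R
def grab(n):
    f=arm.grab_frame(n); return f
def foc(f): return f["img"].shape[0]/2/np.tan(np.radians(f["vfov"])/2)
def pts(f):
    z=f["z_map"];h,w=z.shape;F=foc(f);u,v=np.meshgrid(np.arange(w),np.arange(h))
    P=np.stack([(u-f["cx"])/F*z,-(v-f["cy"])/F*z,-z],-1);E=f["extrinsics"]
    W=P@E[:3,:3].T+E[:3,3]; W[z<=0]=np.nan; return W
def ray(f,u,v,z):
    d=np.array([(u-f["cx"])/foc(f),-(v-f["cy"])/foc(f),-1]);E=f["extrinsics"];d=E[:3,:3]@d;o=E[:3,3]
    return o+d*(z-o[2])/d[2]
def tool(dw):  # world shift -> rows share
    s=arm.get_state();q=R.from_quat(s["tool_rot"]);return q.inv().apply(dw)/0.15
E
python3 - <<'E'
from h import *
for n in("top","side"):
    f=grab(n);cv2.imwrite(f"pics/{n}0.png",f["img"]);pickle.dump(f,open(n+"0.pkl","wb"))
    print(n,{k:v for k,v in f.items() if k not in("img","z_map")})
s=arm.get_state();print(s,R.from_quat(s["tool_rot"]).as_matrix().round(3))
E
```

```text
pics
top {'vfov': 42.07937627603877, 'cx': 282.11949592625916, 'cy': 204.51876219217638, 'extrinsics': array([[-0.00492556,  0.99461487, -0.10352297,  0.41666129],
       [-0.99982055, -0.00679201, -0.01768456, -0.02276806],
       [-0.01829246,  0.10341728,  0.99446983,  1.42270627],
       [ 0.        ,  0.        ,  0.        ,  1.        ]])}
side {'vfov': 46.325385015415826, 'cx': 279.2963793076163, 'cy': 196.95347499616054, 'extrinsics': array([[ 0.68361229,  0.38034936, -0.62290336, -0.29413762],
       [-0.72960751,  0.37792614, -0.5699515 , -0.79956239],
       [ 0.01863078,  0.84410082,  0.53586071,  0.82467408],
       [ 0.        ,  0.        ,  0.        ,  1.        ]])}
{'time_s': 0.1, 'q': array([ 1.13370991e+00,  3.79348732e-01,  1.73469187e+00,  4.55228926e-05,
        1.02850894e+00, -3.32832874e-02]), 'qvel': array([-0.00089454, -0.00107238, -0.00152937, -0.00014552, -0.00070328,
        0.00046535]), 'joint_torque': array([-1.70156902e-03, -7.65041471e+01, -4.35290980e+01,  6.52190158e-02,
        3.99504520e-02,  1.82926033e-05]), 'position': array([0.27488416, 0.6434005 , 0.21337413]), 'tool_rot': array([ 2.00544124e-01,  9.79684554e-01, -4.60733267e-04, -1.30442497e-04]), 'wrist_force': array([0.39110942, 0.01569433, 0.95419129]), 'ft_torque': array([ 0.01805438,  0.05267312, -0.02824276]), 'grip_force': 0.0, 'width': 0.9960098420762306} [[-0.92   0.393 -0.   ]
 [ 0.393  0.92  -0.001]
 [ 0.    -0.001 -1.   ]]
```

View pics/top0.png

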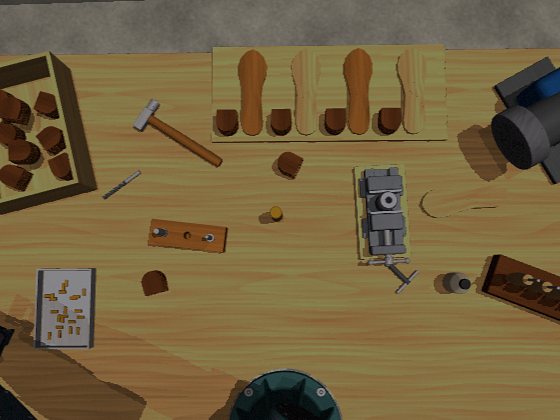

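View pics/side0.png

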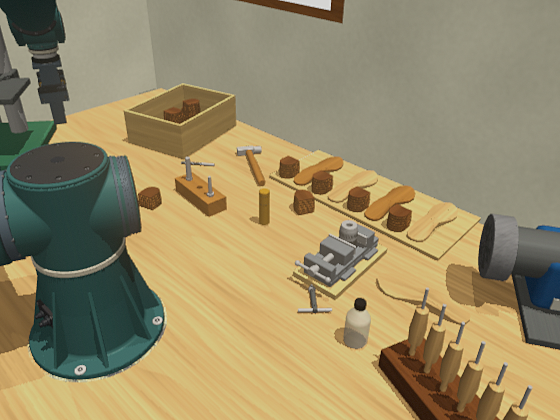

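The top view shows the rack at (187,236) with arbors at (158,231), which looks thicker, and (209,238). The bar is at (276,213) and the chuck at (387,202). The side view agrees: the thick arbor is the left one at (188,168), and the area around the bar is clear.

```bash
python3 - <<'E'
from h import *
f=pickle.load(open("top0.pkl","rb"));W=pts(f)
for nm,(u,v),zr in [("arbL",(158,231),(.075,.2)),("arbR",(209,238),(.075,.2)),("bar",(276,213),(.09,.2)),("chuck",(387,202),(.1,.2)),("rack",(187,236),(.035,.06))]:
    r=45 if nm=="rack" else 18
    w=W[v-r:v+r,u-r:u+r].reshape(-1,3);m=(w[:,2]>zr[0])&(w[:,2]<zr[1]);p=w[m]
    print(nm,len(p),p.mean(0).round(4),p.min(0).round(4),p.max(0).round(4), ((p.min(0)+p.max(0))/2).round(4))
    if nm=="rack": print(cv2.minAreaRect((p[:,:2]*1000).astype(np.float32)))
E
```

```text
arbL 62 [0.4908 0.299  0.1093] [0.4829 0.2935 0.0785] [0.4986 0.3086 0.1267] [0.4907 0.301  0.1026]
arbR 23 [0.4767 0.1814 0.1023] [0.4718 0.1778 0.0822] [0.4814 0.1867 0.1151] [0.4766 0.1823 0.0986]
bar 130 [0.535  0.0161 0.11  ] [0.5208 0.0012 0.0931] [0.5503 0.03   0.1171] [0.5355 0.0156 0.1051]
chuck 263 [ 0.5617 -0.2529  0.1145] [ 0.5406 -0.2781  0.1004] [ 0.5855 -0.2317  0.1251] [ 0.5631 -0.2549  0.1128]
rack 1931 [0.4748 0.2477 0.0464] [0.3714 0.1461 0.0356] [0.5256 0.356  0.06  ] [0.4485 0.251  0.0478]
((438.4491271972656, 250.18759155273438), (195.10089111328125, 157.0278778076172), 83.29254150390625)
```

```bash
python3 -m creep '[{"claw":1,"x":-1,"y":-0.7,"rz":-0.27},{"claw":1,"x":-1,"y":-0.7,"rz":-0.27},{"claw":1,"x":-1,"y":-0.7,"rz":-0.27},{"claw":1,"x":-1,"y":-0.7,"rz":-0.27},{"claw":1,"x":-1,"y":-0.7,"rz":-0.27},{"claw":1,"x":-1,"y":-0.7,"rz":-0.27}]' 20; python3 -c "
from h import *
s=arm.get_state();print(R.from_quat(s['tool_rot']).as_matrix().round(4),s['q'].round(2));print(tool(np.array([.491,.2985,.213])-s['position']))"
```

```text
[[-9.196e-01  3.929e-01 -4.000e-04]
 [ 3.929e-01  9.196e-01 -9.000e-04]
 [ 1.000e-04 -1.000e-03 -1.000e+00]] [ 1.13  0.38  1.73  0.    1.03 -0.03]
[-2.22838416 -1.54824729  0.00381511]invalid input at $[0]: expected keys claw, x, y, z, rx, ry, rz
```

```bash
python3 -m creep '[{"claw":1,"x":-1,"y":-0.7,"z":0,"rx":0,"ry":0,"rz":-0.27},{"claw":1,"x":-1,"y":-0.7,"z":0,"rx":0,"ry":0,"rz":-0.27},{"claw":1,"x":-1,"y":-0.7,"z":0,"rx":0,"ry":0,"rz":-0.27},{"claw":1,"x":-1,"y":-0.7,"z":0,"rx":0,"ry":0,"rz":-0.27},{"claw":1,"x":-1,"y":-0.7,"z":0,"rx":0,"ry":0,"rz":-0.27},{"claw":1,"x":-1,"y":-0.7,"z":0,"rx":0,"ry":0,"rz":-0.27}]' 20; python3 -c "
from h import *
s=arm.get_state();print(R.from_quat(s['tool_rot']).as_matrix().round(4),s['q'].round(2));print(tool(np.array([.491,.2985,.213])-s['position']))"
```

```text
time_s: 0.6
position: [0.3732, 0.4852, 0.2137]
tool_rot: [0.001, 1.0, -0.0, -0.0]
wrist_force: [-0.1, 0.2, 0.2]
width: 0.998
grip_force: 0.0
[[-1.0e+00  1.4e-03 -3.0e-04]
 [ 1.4e-03  1.0e+00 -1.0e-03]
 [ 3.0e-04 -1.0e-03 -1.0e+00]] [ 0.88  0.24  1.92 -0.    0.98 -0.69]
[-0.78726783 -1.24364265  0.00557399]
```

```bash
python3 -m creep '[{"claw":1,"x":-0.79,"y":-1,"z":0,"rx":0,"ry":0,"rz":0},{"claw":1,"x":-0.79,"y":-1,"z":0,"rx":0,"ry":0,"rz":0},{"claw":1,"x":-0.79,"y":-1,"z":0,"rx":0,"ry":0,"rz":0},{"claw":1,"x":-0.79,"y":-1,"z":0,"rx":0,"ry":0,"rz":0},{"claw":1,"x":-0.79,"y":-1,"z":0,"rx":0,"ry":0,"rz":0},{"claw":1,"x":-0.79,"y":-1,"z":0,"rx":0,"ry":0,"rz":0}]'; python3 - <<'E'
from h import *
f=grab("wrist");cv2.imwrite("pics/w1.png",f["img"]);pickle.dump(f,open("w1.pkl","wb"))
s=arm.get_state();print(s['position'],f["extrinsics"].round(3),f["vfov"])
W=pts(f)
m=(W[...,2]>.08)&(W[...,2]<.13)
n,l,st,c=cv2.connectedComponentsWithStats(m.astype(np.uint8))
for i in range(1,n):
    if st[i,4]>80:
        p=W[l==i];t=p[p[:,2]>np.nanmax(p[:,2])-.004]; print(c[i],st[i],p.mean(0).round(4),"top",t.mean(0).round(4),np.ptp(t,axis=0).round(4))
E
```

```text
time_s: 1.1
position: [0.4926, 0.3358, 0.2139]
tool_rot: [0.001, 1.0, -0.0, 0.0]
wrist_force: [-0.0, 0.6, -1.1]
width: 0.993
grip_force: 0.0
[0.4913811  0.33721136 0.21372931] [[ 0.002 -0.965 -0.264  0.42 ]
 [ 1.     0.001  0.002  0.336]
 [-0.001 -0.264  0.965  0.384]
 [ 0.     0.     0.     1.   ]] 69.51266463163654
[124.02066116 181.02892562] [112 174  25  15 242] [0.4766 0.1875 0.099 ] top [0.4774 0.1855 0.1099] [0.0086 0.0077 0.004 ]
[245.6155914  196.80107527] [236 184  20  26 372] [0.489  0.3051 0.112 ] top [0.4912 0.3041 0.1215] [0.0144 0.0137 0.0039]
```

View pics/w1.png

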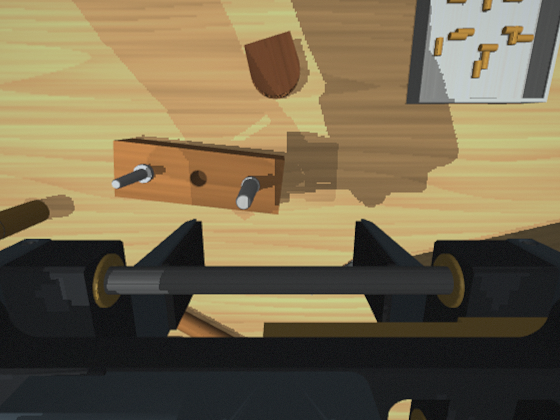

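```bash
python3 -m creep '[{"claw":1,"x":0,"y":-0.24,"z":0.4,"rx":0,"ry":0,"rz":0},{"claw":1,"x":0,"y":-0.24,"z":0.4,"rx":0,"ry":0,"rz":0},{"claw":1,"x":0,"y":-0.24,"z":0.4,"rx":0,"ry":0,"rz":0},{"claw":1,"x":0,"y":-0.24,"z":0.4,"rx":0,"ry":0,"rz":0},{"claw":1,"x":0,"y":-0.24,"z":0.4,"rx":0,"ry":0,"rz":0}]'; cat > look.py <<'E'
from h import *
import sys
lo,hi,out=float(sys.argv[1]),float(sys.argv[2]),sys.argv[3]
f=grab("wrist");s=arm.get_state();cv2.imwrite(f"pics/{out}.png",f["img"]);pickle.dump(f,open(out+".pkl","wb"))
print(s['position'].round(4))
W=pts(f)
m=(W[...,2]>lo)&(W[...,2]<hi)
n,l,st,c=cv2.connectedComponentsWithStats(m.astype(np.uint8))
for i in range(1,n):
    if st[i,4]>80:
        p=W[l==i];t=p[p[:,2]>np.nanmax(p[:,2])-.004]; print(c[i].round(),st[i],p.mean(0).round(4),"top",t.mean(0).round(4),np.ptp(t,axis=0).round(4),"mid",((t.max(0)+t.min(0))/2).round(4))
E
python3 look.py .08 .13 w2
```

```text
time_s: 1.57
position: [0.4908, 0.3039, 0.1551]
tool_rot: [-0.001, 1.0, 0.0, 0.0]
wrist_force: [-0.1, 0.1, -0.1]
width: 0.999
grip_force: 0.0
[0.4911 0.304  0.1554]
[127. 197.] [113 187  30  21 373] [0.4762 0.1873 0.0993] top [0.477  0.1857 0.1094] [0.0085 0.0093 0.004 ] mid [0.4772 0.1854 0.1093]
[279. 218.] [269 200  20  35 606] [0.4883 0.3038 0.1112] top [0.491  0.3038 0.1215] [0.014  0.0137 0.004 ] mid [0.4913 0.3037 0.1214]
```

```bash
python3 -m creep '[{"claw":1,"x":0,"y":0,"z":0.25,"rx":0,"ry":0,"rz":0},{"claw":1,"x":0,"y":0,"z":0.5,"rx":0,"ry":0,"rz":0},{"claw":0,"x":0,"y":0,"z":0.56,"rx":0,"ry":0,"rz":0},{"claw":-1,"x":0,"y":0,"z":0.56,"rx":0,"ry":0,"rz":0},{"claw":-1,"x":0,"y":0,"z":0.56,"rx":0,"ry":0,"rz":0},{"claw":-1,"x":0,"y":0,"z":0.56,"rx":0,"ry":0,"rz":0},{"claw":-1,"x":0,"y":0,"z":0.56,"rx":0,"ry":0,"rz":0},{"claw":-1,"x":0,"y":0,"z":0.56,"rx":0,"ry":0,"rz":0},{"claw":-1,"x":0,"y":0,"z":0.56,"rx":0,"ry":0,"rz":0}]' 30
```

```text
time_s: 2.37
position: [0.491, 0.3027, 0.071]
tool_rot: [-0.001, 1.0, 0.0, 0.001]
wrist_force: [-1.3, -0.1, 0.7]
width: 0.519
grip_force: 0.0
```

```bash
python3 -m creep '[{"claw":-1,"x":0,"y":0,"z":0,"rx":0,"ry":0,"rz":0},{"claw":-1,"x":0,"y":0,"z":0,"rx":0,"ry":0,"rz":0},{"claw":-1,"x":0,"y":0,"z":0,"rx":0,"ry":0,"rz":0},{"claw":-1,"x":0,"y":0,"z":0,"rx":0,"ry":0,"rz":0},{"claw":-1,"x":0,"y":0,"z":0,"rx":0,"ry":0,"rz":0},{"claw":-1,"x":0,"y":0,"z":0,"rx":0,"ry":0,"rz":0},{"claw":-1,"x":0,"y":0,"z":0,"rx":0,"ry":0,"rz":0}]' 30
```

```text
time_s: 2.95
position: [0.4905, 0.3024, 0.0699]
tool_rot: [-0.001, 1.0, -0.0, 0.0]
wrist_force: [0.3, 0.5, 0.1]
width: 0.169
grip_force: 29.9
```

```bash
python3 -m creep '[{"claw":-1,"x":0,"y":0,"z":-0.2,"rx":0,"ry":0,"rz":0},{"claw":-1,"x":0,"y":0,"z":-0.4,"rx":0,"ry":0,"rz":0},{"claw":-1,"x":0,"y":0,"z":-0.65,"rx":0,"ry":0,"rz":0},{"claw":-1,"x":0,"y":0,"z":-0.9,"rx":0,"ry":0,"rz":0},{"claw":-1,"x":0,"y":0,"z":-1,"rx":0,"ry":0,"rz":0},{"claw":-1,"x":-0.24,"y":-0.25,"z":-1,"rx":0,"ry":0,"rz":0},{"claw":-1,"x":-0.48,"y":-0.5,"z":-1,"rx":0,"ry":0,"rz":0},{"claw":-1,"x":-0.48,"y":-0.75,"z":-1,"rx":0,"ry":0,"rz":0},{"claw":-1,"x":-0.48,"y":-1,"z":-1,"rx":0,"ry":0,"rz":0}]'
python3 -m creep '[{"claw":-1,"x":0,"y":-0.25,"z":0,"rx":0,"ry":0,"rz":0},{"claw":-1,"x":0,"y":-0.5,"z":0,"rx":0,"ry":0,"rz":0},{"claw":-1,"x":0,"y":-0.75,"z":0,"rx":0,"ry":0,"rz":0},{"claw":-1,"x":0,"y":-1,"z":0,"rx":0,"ry":0,"rz":0}]'
python3 -m creep '[{"claw":-1,"x":0,"y":-0.25,"z":0,"rx":0,"ry":0,"rz":0},{"claw":-1,"x":0,"y":-0.5,"z":0,"rx":0,"ry":0,"rz":0},{"claw":-1,"x":0,"y":-0.7,"z":0,"rx":0,"ry":0,"rz":0},{"claw":-1,"x":0,"y":-0.7,"z":0,"rx":0,"ry":0,"rz":0},{"claw":-1,"x":0,"y":-0.7,"z":0,"rx":0,"ry":0,"rz":0}]'
python3 look.py .10 .13 w3
```

```text
time_s: 3.7
position: [0.5636, 0.1592, 0.22]
tool_rot: [-0.001, 1.0, 0.0, 0.0]
wrist_force: [0.3, 0.2, -1.8]
width: 0.17
grip_force: 29.8
time_s: 4.03
position: [0.5616, 0.0088, 0.2197]
tool_rot: [-0.001, 1.0, -0.0, -0.0]
wrist_force: [0.8, 0.2, -1.8]
width: 0.173
grip_force: 29.8
time_s: 4.45
position: [0.562, -0.0957, 0.2196]
tool_rot: [0.001, 1.0, 0.0, -0.0]
wrist_force: [-1.2, 1.5, -1.8]
width: 0.169
grip_force: 29.8
[ 0.562  -0.0946  0.2196]
[398. 170.] [380 154  36  33 876] [0.5349 0.0158 0.1089] top [0.5354 0.0172 0.1097] [0.0294 0.0293 0.004 ] mid [0.5357 0.0173 0.1105]
[116. 198.] [  90  174   53   47 1855] [ 0.5605 -0.2496  0.1129] top [ 0.5622 -0.2529  0.1162] [0.0393 0.0397 0.004 ] mid [ 0.5625 -0.2528  0.1164]
```

View pics/w3.png

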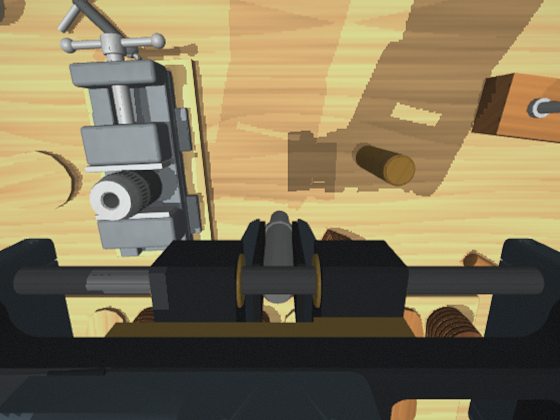

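The image shows the chuck mouth at (109,201), the bar at (398,170), and the held arbor's nose at (280,215).

```bash
python3 -m creep '[{"claw":-1,"x":0,"y":-0.25,"z":0,"rx":0,"ry":0,"rz":0},{"claw":-1,"x":0,"y":-0.5,"z":0,"rx":0,"ry":0,"rz":0},{"claw":-1,"x":0,"y":-0.75,"z":0,"rx":0,"ry":0,"rz":0},{"claw":-1,"x":0,"y":-1,"z":0,"rx":0,"ry":0,"rz":0},{"claw":-1,"x":0,"y":-1,"z":0,"rx":0,"ry":0,"rz":0},{"claw":-1,"x":0,"y":-1,"z":0,"rx":0,"ry":0,"rz":0},{"claw":-1,"x":0,"y":-1,"z":0,"rx":0,"ry":0,"rz":0}]'
python3 look.py .10 .13 w4; python3 - <<'E'
from h import *
f=pickle.load(open("w4.pkl","rb"));cv2.imwrite("pics/w4c.png",cv2.resize(f["img"][120:320,180:380],None,fx=3,fy=3))
W=pts(f)
m=(W[...,2]>.155)&(W[...,2]<.21)&(abs(W[...,1]+.25)<.03)
p=W[m]
for z in np.arange(.155,.21,.005):
    q=p[abs(p[:,2]-z)<.0025]
    if len(q): print(z.round(3),len(q),q.min(0).round(4),q.max(0).round(4))
E
```

```text
time_s: 5.08
position: [0.5626, -0.2432, 0.2196]
tool_rot: [-0.001, 1.0, 0.0, -0.0]
wrist_force: [-0.2, 0.8, -1.7]
width: 0.171
grip_force: 29.8
[ 0.5626 -0.2429  0.2197]
[548. 170.] [533 154  27  33 709] [0.5356 0.0099 0.1077] top [0.5365 0.0114 0.1093] [0.0294 0.0205 0.004 ] mid [0.5358 0.0117 0.1097]
[267. 195.] [ 245  173   47   47 1511] [ 0.5588 -0.2538  0.1135] top [ 0.5611 -0.2542  0.1161] [0.0391 0.0387 0.004 ] mid [ 0.5623 -0.2538  0.1164]
0.165 5 [ 0.5578 -0.2477  0.1659] [ 0.5596 -0.2407  0.1673]
0.17 23 [ 0.5568 -0.2492  0.1676] [ 0.5617 -0.2362  0.1723]
0.175 32 [ 0.5568 -0.2491  0.1727] [ 0.5611 -0.2363  0.1774]
0.18 30 [ 0.5565 -0.2497  0.1776] [ 0.5623 -0.2357  0.1825]
0.185 32 [ 0.5563 -0.2488  0.1826] [ 0.5594 -0.2373  0.1874]
0.19 2 [ 0.5564 -0.2438  0.1876] [ 0.5567 -0.241   0.1885]
0.195 11 [ 0.5537 -0.252   0.1953] [ 0.5592 -0.2357  0.1974]
0.2 65 [ 0.5535 -0.2518  0.1976] [ 0.5609 -0.2351  0.2025]
0.205 125 [ 0.5535 -0.2517  0.2025] [ 0.5615 -0.2353  0.2075]
```

View pics/w4c.png

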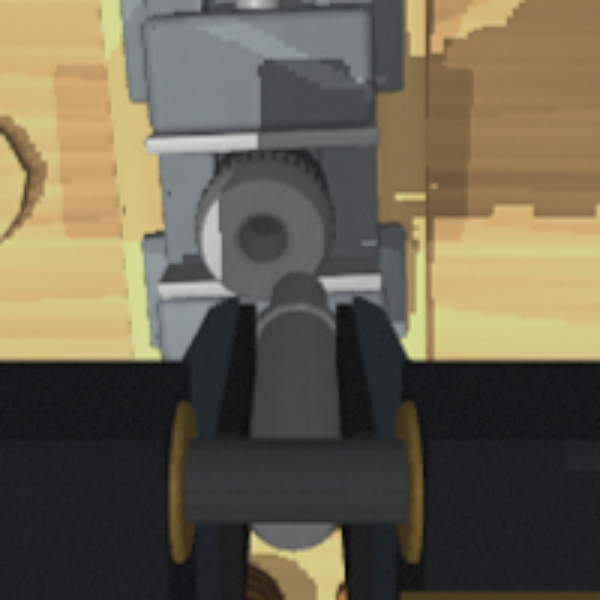

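The crop shows the socket mouth at (263,237), which is about (267.7,199) in the full picture. The arbor nose lies in front of it at (297,290).

```bash
python3 - <<'E'
from h import *
f=pickle.load(open("w4.pkl","rb"));W=pts(f)
print(ray(f,267.5,199,.116))
# outer edge of the face: fit circle to depth face points, far half
m=(abs(W[...,2]-.1164)<.0025)&(abs(W[...,1]+.2538)<.03)&(abs(W[...,0]-.562)<.03)
print(np.nanmedian(W[m][:,2]))
g=cv2.cvtColor(f["img"],cv2.COLOR_BGR2GRAY)[185:214,250:286]
print(g[:, ::2])
E
```

```text
[ 0.56168769 -0.25368956  0.116     ]
0.116065765778044
[[101 113  98 102 104 101 103 102 101 101 101 100 101 101 101 101  82  77]
 [103 131 102 102 104 102 103 101 100 100 102 100 102 101 103 102  91  76]
 [111 167 101 104 103 102 104 102 100 101 102  99 101 100 102 102 104  78]
 [141 180 103 103 103 103 103 101 100 100 101 101 100 102 103 103 104  85]
 [174 175 101 104 102 104 101 101 100 101 101 103  99 102 102 103 103  94]
 [194 178 101 103 101 103 101  99  95  96  99 100 101 101 101 103 103 101]
 [197 179 101 102 104 103  97  87  77  76  88  96 102 101 102 103 103 102]
 [193 179 101 102 101 101  84  68  61  59  67  83 100 103 103 102 101 100]
 [194 180 102 103 104  96  72  54  55  55  55  69  90 102 103 102 102 102]
 [196 180 101 102 103  85  63  52  54  55  54  56  80 100 104 103 100 100]
 [195 180 100 102  99  77  59  54  55  56  55  56  70 100 104 104  99 101]
 [195 178  99 104  96  67  65  56  53  56  54  55  70  95 105 102 100 101]
 [195 184  98 102  93  62  66  62  56  55  56  59  65  92 103  99 100 102]
 [195 197  96 103  87  58  66  69  63  61  65  67  62  91 102 100 101
[... 431 characters left out ...]
 83  96 102 101 105  99]
 [193 191  91 100 100  96  80  68  69  70  70  72  92  99 100 104 103 100]
 [192 190  92 100  99  96  91  77  69  69  73  86  95 101 101 102 101 102]
 [191 188  94 101  98 101  94  91  80  81  88  95  99 101 102 104  99 104]
 [192 187  93 102  99 100  96  98  97  98  98  98 100 101 102 103 100 103]
 [183 188  94  99  98  99 101 100 100  98 101 101 100 101 103 104 102 100]
 [145 189  94  99 101  99 103 101 102 104 102  99 102  92  90  90  95  95]
 [ 94 192  95  98 100  99 100 101 102 102 100  98  93  72  68  69  75  80]
 [ 65 164  95  99 101 100 101 101 102 102 101 100  72  65  68  70  70  64]
 [114 131  92 101  98 102 100 102 100 102 100  89  64  66  70  71  69  67]]
```

```bash
python3 -m creep '[{"claw":-1,"x":0.01,"y":-0.072,"z":0,"rx":0,"ry":0,"rz":0},{"claw":-1,"x":0.01,"y":-0.072,"z":0,"rx":0,"ry":0,"rz":0},{"claw":-1,"x":0.01,"y":-0.072,"z":0.15,"rx":0,"ry":0,"rz":0},{"claw":-1,"x":0.01,"y":-0.072,"z":0.24,"rx":0,"ry":0,"rz":0},{"claw":-1,"x":0.01,"y":-0.072,"z":0.3,"rx":0,"ry":0,"rz":0},{"claw":-1,"x":0.01,"y":-0.072,"z":0.36,"rx":0,"ry":0,"rz":0},{"claw":-1,"x":0.01,"y":-0.072,"z":0.40,"rx":0,"ry":0,"rz":0},{"claw":-1,"x":0.01,"y":-0.072,"z":0.42,"rx":0,"ry":0,"rz":0},{"claw":-1,"x":0.01,"y":-0.072,"z":0.42,"rx":0,"ry":0,"rz":0}]'; python3 -c "
from h import *
s=arm.get_state();print(s['wrist_force'],s['position'])"
```

```text
time_s: 5.88
position: [0.5609, -0.2549, 0.1564]
tool_rot: [-0.001, 1.0, 0.0, -0.0]
wrist_force: [-0.3, 2.2, -3.3]
width: 0.172
grip_force: 29.8
[-0.32030624  2.15010462 -3.26153408] [ 0.56090383 -0.25491446  0.15635025]
```

```bash
python3 -m creep '[{"claw":-1,"x":0,"y":0.005,"z":0.02,"rx":0,"ry":0,"rz":0},{"claw":-1,"x":0,"y":0.005,"z":0.03,"rx":0,"ry":0,"rz":0},{"claw":-1,"x":0,"y":0.005,"z":0.04,"rx":0,"ry":0,"rz":0},{"claw":-1,"x":0,"y":0.005,"z":0.04,"rx":0,"ry":0,"rz":0}]'; python3 -m creep '[{"claw":-1,"x":0,"y":0,"z":0.01,"rx":0,"ry":0,"rz":0},{"claw":-1,"x":0,"y":0,"z":0.013,"rx":0,"ry":0,"rz":0},{"claw":-1,"x":0,"y":0,"z":0.013,"rx":0,"ry":0,"rz":0}]'
```

```text
time_s: 6.22
position: [0.5611, -0.2544, 0.1509]
tool_rot: [-0.001, 1.0, 0.0, 0.0]
wrist_force: [-0.8, 2.3, -2.4]
width: 0.176
grip_force: 29.8
time_s: 6.47
position: [0.5611, -0.2544, 0.1489]
tool_rot: [-0.001, 1.0, 0.0, -0.0]
wrist_force: [-1.7, 2.6, -2.2]
width: 0.171
grip_force: 29.8
```

```bash
python3 -m creep '[{"claw":-1,"x":0.004,"y":0.006,"z":0.007,"rx":0,"ry":0,"rz":0},{"claw":-1,"x":0.004,"y":0.006,"z":0.013,"rx":0,"ry":0,"rz":0},{"claw":-1,"x":0.004,"y":0.006,"z":0.013,"rx":0,"ry":0,"rz":0}]'; python3 -m creep '[{"claw":-1,"x":0,"y":0,"z":0.007,"rx":0,"ry":0,"rz":0},{"claw":-1,"x":0,"y":0,"z":0.013,"rx":0,"ry":0,"rz":0},{"claw":-1,"x":0,"y":0,"z":0.013,"rx":0,"ry":0,"rz":0}]'
```

```text
time_s: 6.72
position: [0.5608, -0.2539, 0.1471]
tool_rot: [-0.001, 1.0, -0.0, 0.0]
wrist_force: [0.3, -1.7, -2.7]
width: 0.171
grip_force: 29.9
time_s: 6.97
position: [0.5608, -0.2539, 0.1453]
tool_rot: [-0.001, 1.0, -0.0, 0.0]
wrist_force: [0.4, -1.9, 0.5]
width: 0.169
grip_force: 29.9
```

```bash
python3 -m creep '[{"claw":0.2,"x":0,"y":0,"z":0,"rx":0,"ry":0,"rz":0},{"claw":0.2,"x":0,"y":0,"z":0,"rx":0,"ry":0,"rz":0},{"claw":0.2,"x":0,"y":0,"z":0,"rx":0,"ry":0,"rz":0},{"claw":0.2,"x":0,"y":0,"z":0,"rx":0,"ry":0,"rz":0},{"claw":0.2,"x":0,"y":0,"z":0,"rx":0,"ry":0,"rz":0},{"claw":0.2,"x":0,"y":0,"z":-0.2,"rx":0,"ry":0,"rz":0},{"claw":0.2,"x":0,"y":0,"z":-0.4,"rx":0,"ry":0,"rz":0},{"claw":0.2,"x":0,"y":0,"z":-0.65,"rx":0,"ry":0,"rz":0},{"claw":0.2,"x":0,"y":0,"z":-0.65,"rx":0,"ry":0,"rz":0},{"claw":0.2,"x":0,"y":0,"z":-0.65,"rx":0,"ry":0,"rz":0}]'; python3 look.py .17 .215 w5
python3 - <<'E'
from h import *
f=pickle.load(open("w5.pkl","rb"));a=f["img"];cv2.imwrite("pics/w5c.png",cv2.resize(a[100:300,180:380],None,fx=3,fy=3))
W=pts(f)
for lo,hi in((.119,.122),(.123,.127),(.14,.15),(.16,.17),(.18,.19)):
    m=(W[...,2]>lo)&(W[...,2]<hi)&(abs(W[...,1]+.254)<.015)&(abs(W[...,0]-.561)<.025);p=W[m]
    if len(p):print(lo,len(p),p.min(0).round(4),p.max(0).round(4))
E
```

```text
time_s: 7.8
position: [0.5615, -0.254, 0.2448]
tool_rot: [-0.001, 1.0, -0.001, 0.002]
wrist_force: [-1.2, 0.0, -0.5]
width: 0.6
grip_force: 0.0
[ 0.5606 -0.2536  0.243 ]
[279. 214.] [269 201  20  27 439] [ 0.5594 -0.2542  0.1917] top [ 0.5612 -0.2545  0.197 ] [0.0147 0.0137 0.004 ] mid [ 0.5615 -0.2547  0.1973]
0.123 18 [ 0.5521 -0.2639  0.1232] [ 0.5602 -0.2451  0.127 ]
0.14 52 [ 0.5536 -0.2623  0.14  ] [ 0.5613 -0.2456  0.1499]
0.16 62 [ 0.5539 -0.2618  0.1601] [ 0.562  -0.2461  0.1699]
0.18 67 [ 0.5539 -0.2612  0.18  ] [ 0.562  -0.2468  0.1898]
```

View pics/w5c.png

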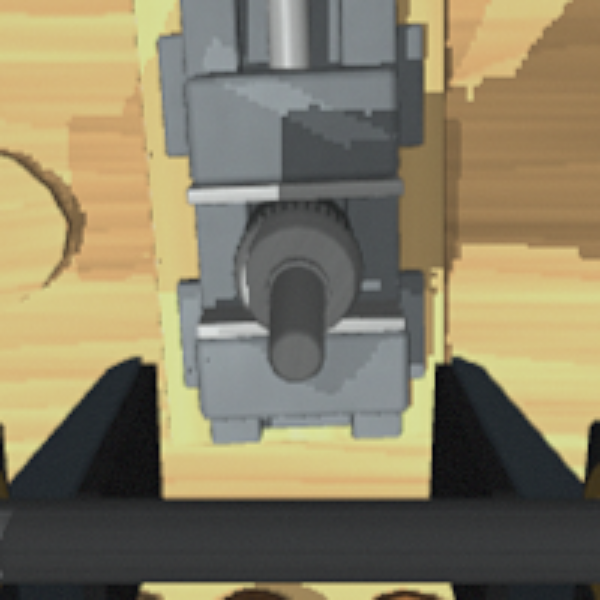

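The arbor stands upright in the socket, its top at crop (297,355). Next is the bar.

```bash
python3 -m creep '[{"claw":1,"x":0.08,"y":0.25,"z":0,"rx":0,"ry":0,"rz":0},{"claw":1,"x":0.165,"y":0.5,"z":0,"rx":0,"ry":0,"rz":0},{"claw":1,"x":0.165,"y":0.75,"z":0,"rx":0,"ry":0,"rz":0},{"claw":1,"x":0.165,"y":1,"z":0,"rx":0,"ry":0,"rz":0}]' 60
python3 -m creep '[{"claw":1,"x":0,"y":0.25,"z":0,"rx":0,"ry":0,"rz":0},{"claw":1,"x":0,"y":0.5,"z":0.2,"rx":0,"ry":0,"rz":0},{"claw":1,"x":0,"y":0.8,"z":0.4,"rx":0,"ry":0,"rz":0},{"claw":1,"x":0,"y":0.8,"z":0.6,"rx":0,"ry":0,"rz":0},{"claw":1,"x":0,"y":0.8,"z":0.6,"rx":0,"ry":0,"rz":0},{"claw":1,"x":0,"y":0.8,"z":0.6,"rx":0,"ry":0,"rz":0}]'
python3 look.py .09 .125 w6
```

```text
time_s: 8.18
position: [0.5339, -0.1021, 0.2411]
tool_rot: [-0.0, 1.0, 0.0, -0.001]
wrist_force: [1.2, -0.5, -0.5]
width: 0.862
grip_force: 0.0
time_s: 8.68
position: [0.5334, 0.017, 0.1501]
tool_rot: [-0.001, 1.0, -0.0, -0.003]
wrist_force: [0.2, 0.2, -0.6]
width: 0.999
grip_force: 0.0
[0.5349 0.0162 0.152 ]
[512. 145.] [496 137  33  16 406] [0.4772 0.1818 0.1028] top [0.4774 0.1836 0.1092] [0.009  0.0091 0.004 ] mid [0.4773 0.1837 0.1093]
[280. 221.] [ 260  199   40   45 1411] [0.5333 0.0175 0.1081] top [0.5351 0.0176 0.1097] [0.0299 0.0289 0.004 ] mid [0.5354 0.0175 0.1102]
```

```bash
python3 -m creep '[{"claw":1,"x":0,"y":0.008,"z":0.25,"rx":0,"ry":0,"rz":0},{"claw":0.5,"x":0,"y":0.008,"z":0.5,"rx":0,"ry":0,"rz":0},{"claw":-1,"x":0,"y":0.008,"z":0.64,"rx":0,"ry":0,"rz":0},{"claw":-1,"x":0,"y":0.008,"z":0.64,"rx":0,"ry":0,"rz":0},{"claw":-1,"x":0,"y":0.008,"z":0.64,"rx":0,"ry":0,"rz":0},{"claw":-1,"x":0,"y":0.008,"z":0.64,"rx":0,"ry":0,"rz":0},{"claw":-1,"x":0,"y":0.008,"z":0.64,"rx":0,"ry":0,"rz":0},{"claw":-1,"x":0,"y":0.008,"z":0.64,"rx":0,"ry":0,"rz":0},{"claw":-1,"x":0,"y":0.008,"z":0.64,"rx":0,"ry":0,"rz":0},{"claw":-1,"x":0,"y":0.008,"z":0.64,"rx":0,"ry":0,"rz":0},{"claw":-1,"x":0,"y":0.008,"z":0.64,"rx":0,"ry":0,"rz":0},{"claw":-1,"x":0,"y":0.008,"z":0.64,"rx":0,"ry":0,"rz":0}]' 60
```

```text
time_s: 9.73
position: [0.5358, 0.0177, 0.0571]
tool_rot: [-0.001, 1.0, 0.0, 0.0]
wrist_force: [-1.5, 1.6, 7.1]
width: 0.324
grip_force: 60.0
```

```bash
python3 -m creep '[{"claw":-1,"x":0,"y":0,"z":-0.25,"rx":0,"ry":0,"rz":0},{"claw":-1,"x":0,"y":0,"z":-0.5,"rx":0,"ry":0,"rz":0},{"claw":-1,"x":0,"y":0,"z":-0.75,"rx":0,"ry":0,"rz":0},{"claw":-1,"x":-0.17,"y":0,"z":-1,"rx":0,"ry":0,"rz":0},{"claw":-1,"x":-0.17,"y":0,"z":-1,"rx":0,"ry":0,"rz":0}]' 60
python3 -m creep '[{"claw":-1,"x":0,"y":0,"z":-0.25,"rx":0,"ry":0,"rz":0},{"claw":-1,"x":0,"y":-0.25,"z":-0.55,"rx":0,"ry":0,"rz":0},{"claw":-1,"x":0,"y":-0.5,"z":-0.55,"rx":0,"ry":0,"rz":0},{"claw":-1,"x":0,"y":-0.75,"z":-0.55,"rx":0,"ry":0,"rz":0},{"claw":-1,"x":0,"y":-0.9,"z":-0.55,"rx":0,"ry":0,"rz":0},{"claw":-1,"x":0,"y":-0.9,"z":-0.55,"rx":0,"ry":0,"rz":0}]'
python3 -m creep '[{"claw":-1,"x":0,"y":-0.25,"z":0,"rx":0,"ry":0,"rz":0},{"claw":-1,"x":0,"y":-0.5,"z":0,"rx":0,"ry":0,"rz":0},{"claw":-1,"x":0,"y":-0.75,"z":0,"rx":0,"ry":0,"rz":0},{"claw":-1,"x":0,"y":-0.91,"z":0,"rx":0,"ry":0,"rz":0},{"claw":-1,"x":0,"y":-0.91,"z":0,"rx":0,"ry":0,"rz":0},{"claw":-1,"x":0,"y":-0.91,"z":0,"rx":0,"ry":0,"rz":0}]'
python3 look.py .18 .28 w7;python3 -c "
from h import *
f=grab('side');i=f['img'];cv2.imwrite('pics/s7.png',i)
f=pickle.load(open('w7.pkl','rb'));cv2.imwrite('pics/w7c.png',np.hstack([cv2.resize(f['img'][100:300,180:380],(400,400)),cv2.resize(i[140:340,250:450],(400,400))]))"
```

```text
time_s: 10.15
position: [0.566, 0.0176, 0.2132]
tool_rot: [-0.001, 1.0, -0.0, 0.005]
wrist_force: [2.4, 1.0, -4.2]
width: 0.323
grip_force: 60.0
time_s: 10.65
position: [0.5607, -0.1213, 0.2888]
tool_rot: [0.001, 1.0, -0.001, -0.0]
wrist_force: [-0.3, 0.1, -6.0]
width: 0.32
grip_force: 60.0
time_s: 11.15
position: [0.5606, -0.2546, 0.2879]
tool_rot: [0.0, 1.0, 0.0, -0.001]
wrist_force: [0.1, 0.3, -5.5]
width: 0.321
grip_force: 60.0
[ 0.5607 -0.2537  0.2881]
[279. 209.] [257 193  44  36 765] [ 0.5486 -0.2548  0.2537] top [ 0.5479 -0.2549  0.278 ] [0.0092 0.0274 0.004 ] mid [ 0.55   -0.2548  0.278 ]
```

View pics/w7c.png

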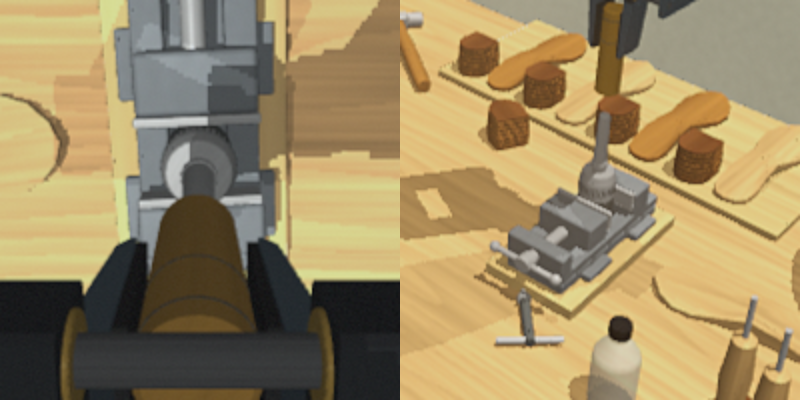

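The left crop shows the bar above the arbor, centred on x≈200. The right one (side view) shows the bar's lower end just above the arbor's top, in line with it. Both match.

```bash
python3 -m creep '[{"claw":-1,"x":0,"y":0,"z":0.1,"rx":0,"ry":0,"rz":0},{"claw":-1,"x":0,"y":0,"z":0.16,"rx":0,"ry":0,"rz":0},{"claw":-1,"x":0,"y":0,"z":0.18,"rx":0,"ry":0,"rz":0},{"claw":-1,"x":0,"y":0,"z":0.19,"rx":0,"ry":0,"rz":0},{"claw":-1,"x":0,"y":0,"z":0.19,"rx":0,"ry":0,"rz":0}]'
python3 -m creep '[{"claw":-1,"x":0,"y":0,"z":0.006,"rx":0,"ry":0,"rz":0},{"claw":-1,"x":0,"y":0,"z":0.006,"rx":0,"ry":0,"rz":0}]'
python3 -m creep '[{"claw":-1,"x":0,"y":0,"z":0.006,"rx":0,"ry":0,"rz":0},{"claw":-1,"x":0,"y":0,"z":0.006,"rx":0,"ry":0,"rz":0}]'
```

```text
time_s: 11.67
position: [0.5612, -0.2534, 0.2604]
tool_rot: [-0.001, 1.0, 0.0, -0.0]
wrist_force: [0.5, -0.3, -5.3]
width: 0.322
grip_force: 60.0
time_s: 11.83
position: [0.5615, -0.2539, 0.2601]
tool_rot: [-0.001, 1.0, -0.0, 0.0]
wrist_force: [-0.1, -0.8, -6.0]
width: 0.322
grip_force: 60.0
time_s: 12.0
position: [0.5613, -0.2539, 0.2589]
tool_rot: [-0.001, 1.0, -0.0, 0.0]
wrist_force: [0.2, -0.5, -6.2]
width: 0.324
grip_force: 60.0
```

```bash
python3 -m creep '[{"claw":-1,"x":0,"y":0,"z":0.006,"rx":0,"ry":0,"rz":0},{"claw":-1,"x":0,"y":0,"z":0.006,"rx":0,"ry":0,"rz":0}]'
python3 -m creep '[{"claw":-1,"x":0,"y":0,"z":0.006,"rx":0,"ry":0,"rz":0},{"claw":-1,"x":0,"y":0,"z":0.006,"rx":0,"ry":0,"rz":0}]' | grep -E "pos|wrist"
```

```text
time_s: 12.17
position: [0.5612, -0.2539, 0.2578]
tool_rot: [-0.001, 1.0, 0.0, -0.0]
wrist_force: [0.1, -0.2, -5.8]
width: 0.322
grip_force: 60.0
position: [0.5611, -0.2539, 0.2568]
wrist_force: [0.4, 0.3, -5.5]
```

```bash
python3 -m creep '[{"claw":-1,"x":0,"y":0,"z":0.004,"rx":0,"ry":0,"rz":0},{"claw":-1,"x":0,"y":0,"z":0.004,"rx":0,"ry":0,"rz":0}]'|grep -E "pos|wrist"
```

```text
position: [0.5612, -0.2539, 0.2563]
wrist_force: [-0.4, -0.4, -6.2]
```

```bash
python3 -m creep '[{"claw":-1,"x":0,"y":0,"z":0.004,"rx":0,"ry":0,"rz":0},{"claw":-1,"x":0,"y":0,"z":0.004,"rx":0,"ry":0,"rz":0}]'|grep -E "pos|wrist"
```

```text
position: [0.5612, -0.2539, 0.2557]
wrist_force: [-0.4, -0.4, -4.6]
```

```bash
python3 -m creep '[{"claw":-1,"x":0,"y":0,"z":0.004,"rx":0,"ry":0,"rz":0},{"claw":-1,"x":0,"y":0,"z":0.004,"rx":0,"ry":0,"rz":0}]'|grep -E "pos|wrist"
```

```text
position: [0.5612, -0.2539, 0.2551]
wrist_force: [-0.4, -0.3, -5.6]
```

```bash
python3 -m creep '[{"claw":-1,"x":0,"y":0,"z":0.004,"rx":0,"ry":0,"rz":0},{"claw":-1,"x":0,"y":0,"z":0.004,"rx":0,"ry":0,"rz":0}]'|grep -E "pos|wrist"
```

```text
position: [0.5613, -0.2539, 0.2546]
wrist_force: [-0.2, -0.0, -5.1]
```

```bash
python3 -m creep '[{"claw":-1,"x":0,"y":0,"z":0.004,"rx":0,"ry":0,"rz":0},{"claw":-1,"x":0,"y":0,"z":0.004,"rx":0,"ry":0,"rz":0}]'|grep -E "pos|wrist"
```

```text
position: [0.5615, -0.254, 0.2544]
wrist_force: [0.2, -0.3, -2.0]
```

```bash
python3 -m creep '[{"claw":-1,"x":0,"y":0,"z":0.004,"rx":0,"ry":0,"rz":0},{"claw":-1,"x":0,"y":0,"z":0.004,"rx":0,"ry":0,"rz":0}]'|grep -E "pos|wrist"
```

```text
position: [0.5616, -0.254, 0.2539]
wrist_force: [0.2, 0.1, 2.0]
```

```bash
python3 -m creep '[{"claw":-1,"x":0,"y":0,"z":0.004,"rx":0,"ry":0,"rz":0},{"claw":-1,"x":0,"y":0,"z":0.004,"rx":0,"ry":0,"rz":0}]'|grep -E "pos|wrist"
```

```text
position: [0.5617, -0.2541, 0.2535]
wrist_force: [-0.6, 0.3, 5.1]
```

```bash
python3 -m creep '[{"claw":-1,"x":0,"y":0,"z":0.004,"rx":0,"ry":0,"rz":0},{"claw":-1,"x":0,"y":0,"z":0.004,"rx":0,"ry":0,"rz":0}]'|grep -E "pos|wrist"
```

```text
position: [0.5619, -0.2542, 0.2532]
wrist_force: [-0.5, -0.2, 6.8]
```

```bash
python3 -m creep '[{"claw":-1,"x":0,"y":0,"z":0.003,"rx":0,"ry":0,"rz":0},{"claw":-1,"x":0,"y":0,"z":0.003,"rx":0,"ry":0,"rz":0}]'|grep -E "pos|wrist"
```

```text
position: [0.5621, -0.2543, 0.253]
wrist_force: [-0.2, -0.8, 9.2]
```

```bash
python3 -m creep '[{"claw":-1,"x":0,"y":0,"z":0.004,"rx":0,"ry":0,"rz":0},{"claw":-1,"x":0,"y":0,"z":0.004,"rx":0,"ry":0,"rz":0}]'|grep -E "pos|wrist"
```

```text
position: [0.5623, -0.2544, 0.2528]
wrist_force: [-1.0, 0.0, 11.5]
```

```bash
python3 -m creep '[{"claw":-1,"x":0,"y":0,"z":0.003,"rx":0,"ry":0,"rz":0},{"claw":-1,"x":0,"y":0,"z":0.003,"rx":0,"ry":0,"rz":0}]'|grep -E "pos|wrist"
```

```text
position: [0.5625, -0.2545, 0.2527]
wrist_force: [-0.6, -0.1, 14.0]
```

```bash
python3 -m creep '[{"claw":-1,"x":0,"y":0,"z":0.001,"rx":0,"ry":0,"rz":0},{"claw":-1,"x":0,"y":0,"z":0.001,"rx":0,"ry":0,"rz":0}]'|grep -E "pos|wrist"
```

```text
position: [0.5626, -0.2546, 0.2527]
wrist_force: [-0.5, -0.0, 15.2]
```

```bash
python3 -m creep '[{"claw":-1,"x":0,"y":0,"z":-0.02,"rx":0,"ry":0,"rz":0},{"claw":-1,"x":0,"y":0,"z":-0.04,"rx":0,"ry":0,"rz":0},{"claw":-1,"x":0,"y":0,"z":-0.04,"rx":0,"ry":0,"rz":0},{"claw":-1,"x":0,"y":0,"z":-0.04,"rx":0,"ry":0,"rz":0}]'|grep -E "pos|wrist"
```

```text
position: [0.5609, -0.2537, 0.256]
wrist_force: [-0.1, -0.0, -6.2]
```

```bash
python3 -m creep '[{"claw":-1,"x":0,"y":0,"z":0.01,"rx":0,"ry":0,"rz":0},{"claw":-1,"x":0,"y":0,"z":0.017,"rx":0,"ry":0,"rz":0},{"claw":-1,"x":0,"y":0,"z":0.022,"rx":0,"ry":0,"rz":0},{"claw":-1,"x":0,"y":0,"z":0.026,"rx":0,"ry":0,"rz":0},{"claw":-1,"x":0,"y":0,"z":0.03,"rx":0,"ry":0,"rz":0},{"claw":-1,"x":0,"y":0,"z":0.03,"rx":0,"ry":0,"rz":0}]'|grep -E "pos|wrist"
```

```text
position: [0.5617, -0.2541, 0.2528]
wrist_force: [-0.2, 0.3, 4.2]
```

```bash
python3 -m creep '[{"claw":-1,"x":0,"y":0,"z":0.004,"rx":0,"ry":0,"rz":0},{"claw":-1,"x":0,"y":0,"z":0.004,"rx":0,"ry":0,"rz":0}]'|grep -E "pos|wrist"
```

```text
position: [0.562, -0.2543, 0.2528]
wrist_force: [-0.8, 1.0, 8.4]
```

```bash
python3 -m creep '[{"claw":-1,"x":0,"y":0,"z":0.004,"rx":0,"ry":0,"rz":0},{"claw":-1,"x":0,"y":0,"z":0.004,"rx":0,"ry":0,"rz":0}]'|grep -E "pos|wrist"
```

```text
position: [0.5624, -0.2544, 0.2527]
wrist_force: [-1.1, 0.2, 11.4]
```

```bash
python3 -m creep '[{"claw":-1,"x":0,"y":0,"z":0.003,"rx":0,"ry":0,"rz":0},{"claw":-1,"x":0,"y":0,"z":0.003,"rx":0,"ry":0,"rz":0},{"claw":-1,"x":0,"y":0,"z":0.003,"rx":0,"ry":0,"rz":0}]'|grep -E "pos|wrist"
```

```text
position: [0.5626, -0.2545, 0.2526]
wrist_force: [-1.5, 1.4, 14.7]
```

```bash
python3 -m creep '[{"claw":-1,"x":0,"y":0,"z":0.003,"rx":0,"ry":0,"rz":0},{"claw":-1,"x":0,"y":0,"z":0.003,"rx":0,"ry":0,"rz":0}]'|grep -E "pos|wrist"
```

```text
position: [0.5628, -0.2547, 0.2525]
wrist_force: [-1.3, 1.5, 17.4]
```

```bash
python3 -m creep '[{"claw":-1,"x":0,"y":0,"z":0.002,"rx":0,"ry":0,"rz":0},{"claw":-1,"x":0,"y":0,"z":0.002,"rx":0,"ry":0,"rz":0}]'|grep -E "pos|wrist"
```

```text
position: [0.563, -0.2548, 0.2525]
wrist_force: [-1.2, 1.2, 20.3]
```

```bash
python3 -m creep '[{"claw":-1,"x":0,"y":0,"z":-0.02,"rx":0,"ry":0,"rz":0},{"claw":-1,"x":0,"y":0,"z":-0.1,"rx":0,"ry":0,"rz":0},{"claw":-1,"x":0,"y":0,"z":-0.25,"rx":0,"ry":0,"rz":0},{"claw":-1,"x":0,"y":0,"z":-0.25,"rx":0,"ry":0,"rz":0},{"claw":-1,"x":0.08,"y":0.25,"z":-0.25,"rx":0,"ry":0,"rz":0},{"claw":-1,"x":0.17,"y":0.5,"z":-0.25,"rx":0,"ry":0,"rz":0},{"claw":-1,"x":0.17,"y":0.75,"z":-0.25,"rx":0,"ry":0,"rz":0},{"claw":-1,"x":0.17,"y":1,"z":-0.25,"rx":0,"ry":0,"rz":0}]'|grep -E "pos|wrist"
python3 -m creep '[{"claw":-1,"x":0,"y":0.25,"z":0.2,"rx":0,"ry":0,"rz":0},{"claw":-1,"x":0,"y":0.5,"z":0.4,"rx":0,"ry":0,"rz":0},{"claw":-1,"x":0,"y":0.8,"z":0.65,"rx":0,"ry":0,"rz":0},{"claw":-1,"x":0,"y":0.81,"z":0.9,"rx":0,"ry":0,"rz":0},{"claw":-1,"x":0,"y":0.81,"z":0.9,"rx":0,"ry":0,"rz":0},{"claw":-1,"x":0,"y":0.81,"z":0.9,"rx":0,"ry":0,"rz":0}]'; python3 -c "
from h import *
s=arm.get_state();print(tool(np.array([.535,.018,.0571])-s['position']),R.from_quat(s['tool_rot']).as_matrix().round(4))"
```

```text
position: [0.5343, -0.1025, 0.2865]
wrist_force: [0.9, -0.1, -6.0]
time_s: 17.25
position: [0.5322, 0.0192, 0.1476]
tool_rot: [-0.002, 1.0, 0.0, -0.003]
wrist_force: [-1.4, 0.3, -5.6]
width: 0.321
grip_force: 60.0
[-0.02260932 -0.00786859  0.603178  ] [[-1.0e+00 -3.1e-03 -7.0e-03]
 [-3.1e-03  1.0e+00  2.0e-04]
 [ 7.0e-03  2.0e-04 -1.0e+00]]
```

```bash
python3 -m creep '[{"claw":-1,"x":0,"y":0,"z":0.2,"rx":0,"ry":0,"rz":0},{"claw":-1,"x":0,"y":0,"z":0.4,"rx":0,"ry":0,"rz":0},{"claw":-1,"x":0,"y":0,"z":0.52,"rx":0,"ry":0,"rz":0},{"claw":-1,"x":0,"y":0,"z":0.57,"rx":0,"ry":0,"rz":0},{"claw":-1,"x":0,"y":0,"z":0.58,"rx":0,"ry":0,"rz":0},{"claw":-1,"x":0,"y":0,"z":0.58,"rx":0,"ry":0,"rz":0}]'
```

```text
time_s: 17.75
position: [0.5361, 0.0172, 0.066]
tool_rot: [-0.0, 1.0, -0.0, 0.0]
wrist_force: [0.8, -0.1, -5.9]
width: 0.318
grip_force: 60.0
```

```bash
python3 -m creep '[{"claw":-1,"x":0,"y":0,"z":0.006,"rx":0,"ry":0,"rz":0},{"claw":-1,"x":0,"y":0,"z":0.006,"rx":0,"ry":0,"rz":0}]' | grep -E "pos|wri"
```

```text
position: [0.5364, 0.0174, 0.0656]
wrist_force: [0.4, -0.5, -6.1]
```

Expect contact at about 0.057, so I'll step down to it.

```bash
python3 -m creep '[{"claw":-1,"x":0,"y":0,"z":0.01,"rx":0,"ry":0,"rz":0},{"claw":-1,"x":0,"y":0,"z":0.02,"rx":0,"ry":0,"rz":0},{"claw":-1,"x":0,"y":0,"z":0.034,"rx":0,"ry":0,"rz":0},{"claw":-1,"x":0,"y":0,"z":0.034,"rx":0,"ry":0,"rz":0}]' | grep -E "pos|wri"
```

```text
position: [0.5353, 0.0176, 0.0589]
wrist_force: [-0.2, -0.8, -5.3]
```

```bash
python3 -m creep '[{"claw":-1,"x":0,"y":0,"z":0.007,"rx":0,"ry":0,"rz":0},{"claw":-1,"x":0,"y":0,"z":0.007,"rx":0,"ry":0,"rz":0}]' | grep -E "pos|wri"
```

```text
position: [0.5353, 0.0176, 0.0579]
wrist_force: [0.7, -1.1, -6.2]
```

```bash
python3 -m creep '[{"claw":-1,"x":0,"y":0,"z":0.007,"rx":0,"ry":0,"rz":0},{"claw":-1,"x":0,"y":0,"z":0.007,"rx":0,"ry":0,"rz":0}]' | grep -E "pos|wri"
```

```text
position: [0.5356, 0.0176, 0.0571]
wrist_force: [-0.3, 0.1, -1.9]
```

```bash
python3 -m creep '[{"claw":-1,"x":0,"y":0,"z":0.007,"rx":0,"ry":0,"rz":0},{"claw":-1,"x":0,"y":0,"z":0.007,"rx":0,"ry":0,"rz":0}]' | grep -E "pos|wri"
```

```text
position: [0.5359, 0.0176, 0.0571]
wrist_force: [-6.9, -0.4, 19.1]
```

```bash
python3 -m creep '[{"claw":-1,"x":0,"y":0,"z":-0.006,"rx":0,"ry":0,"rz":0},{"claw":-1,"x":0,"y":0,"z":-0.006,"rx":0,"ry":0,"rz":0},{"claw":1,"x":0,"y":0,"z":-0.006,"rx":0,"ry":0,"rz":0},{"claw":1,"x":0,"y":0,"z":-0.006,"rx":0,"ry":0,"rz":0},{"claw":1,"x":0,"y":0,"z":-0.006,"rx":0,"ry":0,"rz":0},{"claw":1,"x":0,"y":0,"z":-0.006,"rx":0,"ry":0,"rz":0},{"claw":1,"x":0,"y":0,"z":-0.006,"rx":0,"ry":0,"rz":0},{"claw":1,"x":0,"y":0,"z":-0.006,"rx":0,"ry":0,"rz":0},{"claw":1,"x":0,"y":0,"z":-0.15,"rx":0,"ry":0,"rz":0},{"claw":1,"x":0,"y":0,"z":-0.4,"rx":0,"ry":0,"rz":0},{"claw":1,"x":0,"y":0,"z":-0.65,"rx":0,"ry":0,"rz":0},{"claw":1,"x":0,"y":0,"z":-0.9,"rx":0,"ry":0,"rz":0}]'
python3 -m creep '[{"claw":1,"x":0,"y":0,"z":-0.4,"rx":0,"ry":0,"rz":0},{"claw":1,"x":0,"y":0,"z":-0.4,"rx":0,"ry":0,"rz":0},{"claw":1,"x":0,"y":0,"z":-0.4,"rx":0,"ry":0,"rz":0},{"claw":1,"x":0,"y":0,"z":-0.4,"rx":0,"ry":0,"rz":0}]'
python3 - <<'E'
from h import *
f=grab("wrist");g=grab("side");cv2.imwrite("pics/fin.png",np.hstack([cv2.resize(f["img"],(400,300)),cv2.resize(g["img"][120:330,150:430],(400,300))]))
W=pts(f);m=(W[...,2]>.105)&(abs(W[...,1]-.018)<.03)&(W[...,2]<.12);p=W[m];print((p.max(0)+p.min(0))/2,p.mean(0))
W=pts(f);m=(W[...,2]>.185)&(abs(W[...,1]+.254)<.03)&(W[...,2]<.21);p=W[m];print(p.max(0) if len(p) else 0,p.mean(0))
E
```

```text
time_s: 19.75
position: [0.5349, 0.0176, 0.1924]
tool_rot: [-0.001, 1.0, 0.0, -0.0]
wrist_force: [0.8, 0.1, 0.8]
width: 0.996
grip_force: 0.0
time_s: 20.08
position: [0.5358, 0.0176, 0.2518]
tool_rot: [-0.001, 1.0, -0.0, 0.001]
wrist_force: [-0.6, -0.3, -0.7]
width: 0.997
grip_force: 0.0
[0.5356732  0.01734332 0.10878406] [0.53502599 0.01737622 0.10958965]
0 [nan nan nan]<stdin>:4: RuntimeWarning: Mean of empty slice.
  ret = um.true_divide(
```

View pics/fin.png

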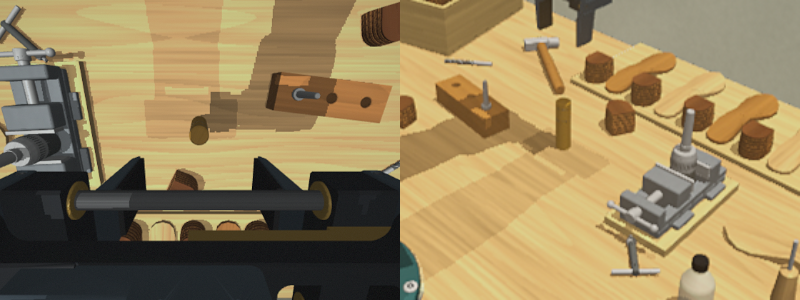

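The bar stands upright (right panel, 563,125), the arbor is upright in the chuck (690,135), the thin arbor is still in the rack (487,95), and the gripper is clear of everything. On the second tap, at about 26 N, the arbor went no deeper, so I'm handing in.

```bash
python3 -c "
from station import arm
print(arm.hand_in())"
```

```text
the job is handed in; nothing more can be done
None
```

The job is handed in, but the hand-in returned no verdict: the thicker arbor sits upright in the chuck after two taps (about 21 N and 26 N by the wrist sensor) and went no deeper on the second, and the bar is back upright on the bench; I judged the grip only from the arbor not sinking further.

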